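Fasten a vent cover with a push rivet

TASK

Take the orange push rivet from the wooden rack, put it in the empty corner hole of the white vent cover so that its square head sits fully down on the cover, and only then push its white centre pin down flush with the head. The cover floats on soft foam and gives way under the push, so keep pushing until the pin is truly home, but feel for it: pressing the rivet or cover with more than about 35 N spoils the foam. Let go at the end, and leave the grey rivets and everything else on the bench where they are.

Things in the scene. Friction and masses are not known exactly. Their poses are not given: they have to be found in the camera images.
- rivet_head (a point): Orange push rivet, centre of its square head (20 x 20 x 7 mm): head underside 3.5 mm below, head top 3.5 mm above. Round shank below the head: 9 mm diameter, 16 mm long, its last 6 mm tapering to 4 mm. A white round pin (10 mm) stands 8.5 mm above the head top until pushed in. z up, x and y square to the head's sides. Mass about 20 g. Starts upright in a rack hole.
- pin (a joint): Travel of the white centre pin into the rivet, m: 0 standing 8.5 mm above the head, 0.008 fully home (flush; its crown then shows 0.5 mm). It slides under a steady push of about 15 N, stays where it is left, and stops hard when home.
- hole (a point): Empty hole in a corner of the white vent cover, 10.5 mm diameter, through the 6 mm thick cover, free space below. Point: centre of the hole in the cover's top face, about 61 mm above the bench. z up, x along the long side, y along the short side, both outwards. The cover is guided straight down on foam: it sinks softly (0.9 N per mm) by 0.5 to 10.5 mm, differing each time, then firmly (9 N per mm); it springs back.
- rack: Fixed wooden block 170 x 46 x 25 mm, origin at the centre of its underside, x along its length. Three 13 mm holes at -60, 0 and +60 mm along x, each with a rivet whose head rests on the block's top with up to 2 mm of play; which one holds the orange rivet varies.
- spare_a_head (a point): Grey rivet with black pin and 22 mm square head, too thick for the hole (11 mm shank); bystander. Point: centre of its 7 mm thick head, 3.5 mm above the rack's top.
- spare_b_head (a point): A second grey rivet like it; bystander.
- wrench: Steel wrench lying on the bench; bystander.
- screwdriver: Screwdriver lying on the bench; bystander.
- pliers: Red-handled pliers, about 160 mm long, lying on the bench; bystander. Origin on the bench near the pivot.
- flux: Small white bottle with blue cap, 40 mm across, 90 mm tall; bystander. Origin at its underside.
- cup: Small blue ceramic cup, 60 mm across, 60 mm tall; bystander. Origin at its underside.
- rivet: The orange rivet's own frame: same axes as its head point, origin at the centre of the head's underside (3.5 mm below that point).
- housing: Black housing held in a fixed metal nest (178 x 138 mm); origin at the centre of the nest's underside, x along the long side. The white cover (146 x 106 mm, black louvres) floats above it, its top 61 mm above the bench; the empty hole is at x +57, y +38 mm, and set orange rivets (heads 7 mm high) fill the other three corners.

How it is judged:
On the way, in this order (a step that is already met when the one before it is completed fails the run):
1. the orange rivet sits fully down in the empty hole, its pin still standing up (horizontal distance between rivet_head and hole below 0.0025 m and z of rivet_head in the frame of hole between 0.0015 and 0.0052 m and angle between rivet_head's own z axis and vertical below 0.12 rad and value of joint pin below 0.003 m), for 0.2 s.
2. the pin is pushed flush with the rivet in its hole (horizontal distance between rivet_head and hole below 0.0025 m and z of rivet_head in the frame of hole between 0.0015 and 0.0052 m and angle between rivet_head's own z axis and vertical below 0.12 rad and value of joint pin above 0.007 m), for 0.2 s.
At the end, for the whole second after the job is handed in: The orange rivet is in the cover's hole (head centred within 2.5 mm, head within 2 mm of lying on the cover, upright within 0.12 rad), at rest, with its pin pushed in by at least 7 of its 8 mm (all of step 2 and linear speed of rivet below 0.02 m/s); the robot touches nothing.
It fails at once if rivet pressed into the cover with more than 35 N (contact force between rivet and housing above 35 N).
It fails at once if robot presses the cover or housing with more than 35 N (contact force between the arm and housing above 35 N).
It fails at once if fingers press the cover or housing with more than 35 N (contact force between the fingers and housing above 35 N).
It fails at once if pin pushed in before the rivet sits in the hole (value of joint pin above 0.004 m and (horizontal distance between rivet_head and hole above 0.006 m or z of rivet_head in the frame of hole above 0.0085 m)).
It fails at once if a grey rivet or another bystander moved more than 25 mm (distance of any of spare_a_head, spare_b_head, wrench, screwdriver, pliers, flux, cup from where it was at the start of the episode above 0.025 m).
It also fails if it takes over 51 s, if anything falls off the work surface, if the arm or the gripper's body presses on something with over 40 N, if the wrist force passes 120 N, or if a joint passes its speed limit or range.

ROBOT

A 7-joint arm with a two-finger parallel gripper is mounted at the origin on the work surface. World frame = base frame: x ahead of the robot, y to its left, z up, the work surface at z = 0. Lengths are in m, angles in rad, forces in N, time in s.
With the tool pointing down it reaches from about 0.35 to 0.9 m from the base axis. Payload 19.9 kg.
Tool frame: the origin (TCP) lies at the very end of the fingers, on their centre line; the grasp point (between the pads) lies 19 mm behind it; z points along the fingers, y is the line along which they close (so a half turn about z gives the same grasp; the last joint's range is limited). The gripper opens to 85 mm and grips with 20 to 120 N. Pads are 22 mm wide; open, the fingers measure 114 mm over their backs; the gripper's body (76 mm by 85 mm) begins 54 mm behind the grasp point. The pads swing forward as they close: fully open they stand 13 mm farther back than shut.
Start: joints at [-1.224, 0.417, -0.01, 1.614, 0.005, 1.111, -0.053], TCP at [0.236, 0.579, 0.231] pointing down, gripper open.
Joint ranges: [-2.81, 2.81], [-0.39, 2.02], [-1.27, 1.25], [0.06, 2.57], [-1.19, 4.33], [0.19, 2], [-2.82, 2.82]. Speed limits (rad/s): [1.89, 1.89, 2.39, 2.39, 3.01, 3.01, 3.01].

INTERFACE

Orientations are given as [roll, pitch, yaw] about the fixed x, y, z axes, in that order (R = Rz(yaw) Ry(pitch) Rx(roll)).
In Python, from plant import arm gives the robot as it stands. The module is installed in compiled form; this text tells all that it offers.
- The arm moves only by the tool send_rows, never from a script. Its argument "steps" is a list of rows, each an object of numbers: "dx", "dy", "dz": the shift along the tool's x, y, z in m; "rx", "ry", "rz": the turn, a rotation vector about the tool's x, y, z in units of 6 degrees (1.0 is 6 degrees); "hand": the finger opening in m, from 0 to 0.0854. In form: [{"dx": .., "dy": .., "dz": .., "rx": .., "ry": .., "rz": .., "hand": ..}, ...]. A call has 1 to 12 rows; each row is the pose to reach, as a shift and turn from the pose commanded when the call began, along the tool's axes at that moment; what a row does not reach only later rows make up. A row lasts 1/10 s, in which the tool goes at most 50 mm and 8.59 degrees, less where a joint would pass 70% of its speed; a pose out of reach is approached as far as the arm can. A call with a gripper value outside its range is refused whole. The fingers move at their own pace and stop on an object; the grip force is fixed at half the most. Time passes only in rows, so rows that repeat a pose let the fingers close. It gives the time, the measured TCP pose, the force, the opening and the grip force at its end, in the units of the state.
- arm.observe(): the state, without advancing time (a new reading comes with each control period).
- arm.snapshot(name): name is "side" or "top"; returns a dict with "img" (480x640x3 uint8, blue, green, red), "intrinsics" (3x3 intrinsics, pixels), "R" (3x3) and "t" (3): a world point X has camera coordinates R X + t. Camera axes: x right, y down, z forward; pixel columns grow to the right and rows downward; lengths in m; the calibration is good to about 2 mm. A picture is of the moment at which its call begins. There is no depth.
- arm.job_done(): hands the job in; it is judged then, once.
The state is a dict: "t": time; "joint_positions": joint angles; "joint_velocities": joint speeds; "tau": joint torques, N m; "tcp_pos": TCP position; "ee_rot": TCP orientation; "force": force on the tool from outside, world axes, zero at the start; "moment": the same for the moment, N m; "finger_gap": opening from 0.0 (shut) to 1.0 (fully open); "grasp_force": force on a finger pad.
Only numpy, scipy, OpenCV 4.12 (cv2) and the standard library are available. Lean on these libraries where they do the work, as an engineer would, in place of code of your own. Each camera call takes 0.05 s, during which the arm holds its last target. There are 200 camera calls.

## Working session

There is one attempt and no reset: what is moved stays moved. The work goes in short steps, Python scripts to look and compute and a tool call to move; the robot and the scene stay as the last step left them, time stands still between calls to the robot, and variables do not carry over. Pictures are saved under pics/ and viewed, at most 13 in all, crops included, and the job is handed in when it is done.

Besides the shell and the picture viewer there is one more tool, called after "Request:" in YAML: its name, and indented under it one key for each argument. send_rows: Moves the arm, as the interface text tells. Its arguments: {"type":"object","properties":{"steps":{"type":"array","items":{"type":"object","properties":{"dx":{"type":"number"},"dy":{"type":"number"},"dz":{"type":"number"},"rx":{"type":"number"},"ry":{"type":"number"},"rz":{"type":"number"},"hand":{"type":"number"}}}}},"required":["steps"]}

```bash
mkdir -p pics
cat > h.py <<'E'
import numpy as np, cv2
from plant import arm
def snap(n,f=None):
    s=arm.snapshot(n)
    if f: cv2.imwrite('pics/'+f,s['img'])
    return {k:np.array(v) for k,v in s.items()}
def ray(s,uv):
    d=s['R'].T@np.linalg.inv(s['intrinsics'])@np.array([uv[0],uv[1],1.]); c=-s['R'].T@s['t']; return c,d/np.linalg.norm(d)
def onz(s,uv,z):
    c,d=ray(s,uv); return c+d*(z-c[2])/d[2]
def tri(s1,a,s2,b):
    c,d=ray(s1,a); e,f=ray(s2,b)
    k=np.linalg.lstsq(np.c_[d,-f],e-c,rcond=None)[0]; p=c+k[0]*d; q=e+k[1]*f
    return (p+q)/2,np.linalg.norm(p-q)
def proj(s,X):
    x=s['intrinsics']@(s['R']@np.array(X)+s['t']); return x[:2]/x[2]
E
python3 - <<'E'
from h import *
a=snap('side','s1.png');b=snap('top','t1.png')
for s in(a,b): print(-s['R'].T@s['t'],s['R'][2],s['intrinsics'][0,0])
o=arm.observe();print(o['t'],o['tcp_pos'],o['ee_rot'],o['force'],o['finger_gap'])
E
```

```text
[ 0.46123292 -0.83049171  0.91377378] [ 0.10698087  0.6829726  -0.72256732] 485.79292821159925
[ 0.40913007 -0.02268385  0.98462418] [ 0.19508142 -0.00581499 -0.98076981] 465.5670942468655
0.1 [0.23625214 0.57829772 0.23074039] [-3.14051603e+00  1.05593369e-04  2.75378991e+00] [-0.07307063  1.29480493  0.31609033] 1.00358072640265
```

View pics/s1.png

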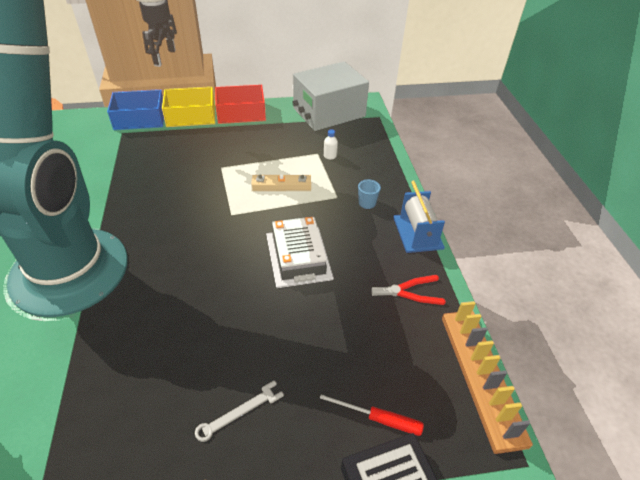

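View pics/t1.png

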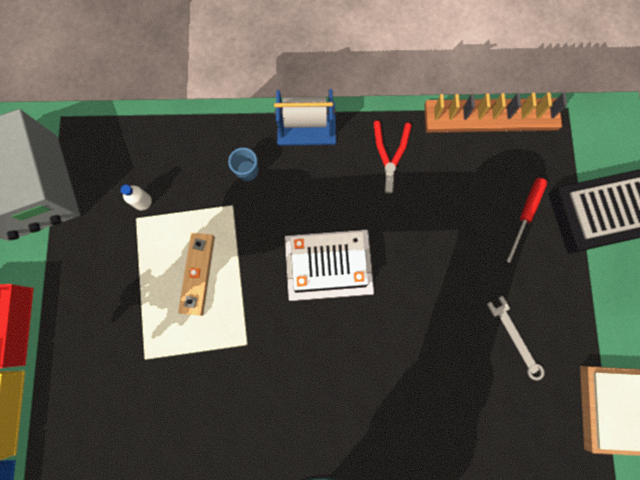

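Side: rack at about (281,183) with the orange rivet in the middle, cover at about (298,245). Top: orange rivet at about (194,272), empty hole at about (355,240). I'll enlarge both regions next.

Run:
```python
import cv2,numpy as np
a=cv2.imread('pics/s1.png');b=cv2.imread('pics/t1.png')
def c(i,x,y,w,h): return cv2.resize(i[y:y+h,x:x+w],(400,300),interpolation=cv2.INTER_CUBIC)
m=np.vstack([np.hstack([c(a,240,155,80,60),c(a,255,205,100,75)]),np.hstack([c(b,130,225,133,100),c(b,280,222,100,75)])])
cv2.imwrite('pics/m1.png',m)
for n,i in(('s',a),('t',b)):
    h=cv2.cvtColor(i,cv2.COLOR_BGR2HSV)
    k=cv2.inRange(h,(4,130,130),(16,255,255))
    N,_,st,ce=cv2.connectedComponentsWithStats(k)
    for q in range(1,N):
        if 8<st[q][4]<300 and 170<ce[q][0]<400 and 150<ce[q][1]<310: print(n,st[q],ce[q].round(1))
```

```text
s [278 176   7   6  25] [280.9 179.1]
s [305 217   8   7  29] [308.7 220.5]
s [276 223   7   5  17] [279.2 225.7]
s [284 260   7   2  13] [287.2 260.5]
t [294 239  10  10  61] [298.8 243.3]
t [354 272  10  10  53] [358.5 276.1]
t [297 276  10  10  58] [301.2 280.7]
t [189 294  10  13  34] [195.4 297.7]
t [180 300   9  13  46] [183. 308.]
```

View pics/m1.png

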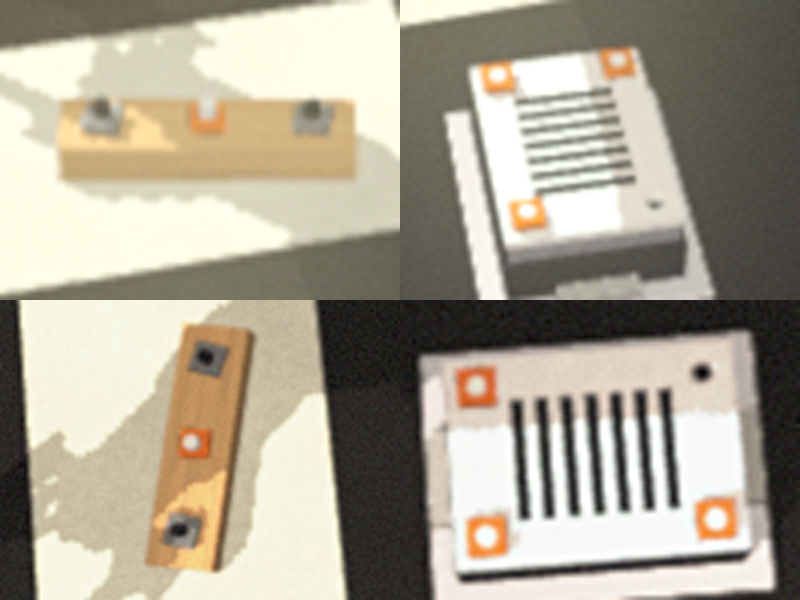

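The crops show the orange rivet in the middle of the rack, with grey spares on either side. The hole shows dark at top ≈(355.1,239.6) and side ≈(318.5,255.5). Next I'll triangulate both.

```bash
cat > m.py <<'E'
from h import *
def blob(im,box,kind):
    x,y,w,h=box; S=8
    c=cv2.resize(im[y:y+h,x:x+w],None,fx=S,fy=S,interpolation=cv2.INTER_CUBIC); H=cv2.cvtColor(c,cv2.COLOR_BGR2HSV)
    if kind=='o': k=cv2.inRange(H,(0,130,120),(14,255,255))
    else:
        g=cv2.cvtColor(c,cv2.COLOR_BGR2GRAY); k=(g<0.5*(np.median(g)+g.min())).astype(np.uint8)*255
    cs=cv2.findContours(k,cv2.RETR_EXTERNAL,cv2.CHAIN_APPROX_NONE)[0]
    q=cv2.convexHull(max(cs,key=cv2.contourArea)); M=cv2.moments(q)
    f=lambda p:(np.array(p)+.5)/S-.5+[x,y]
    return f([M['m10']/M['m00'],M['m01']/M['m00']]),f(q[:,0]),cv2.minAreaRect(q)
E
python3 - <<'E'
from m import *
a=snap('side');b=snap('top')
A,B=a['img'],b['img']
P={}
for n,k,bs,bt in[('rivet','o',(273,170,18,16),(184,262,20,20)),('hole','d',(313,250,12,10),(348,233,14,13)),
  ('c1','o',(272,218,16,14),(290,235,18,18)),('c2','o',(302,212,15,14),(292,271,19,19)),('c3','o',(280,252,16,16),(349,267,19,18))]:
    s,qs,_=blob(A,bs,k);t,qt,r=blob(B,bt,k);p,e=tri(a,s,b,t);z={'rivet':.0285,'hole':.061}.get(n,.066)
    print(n,s.round(1),t.round(1),'tri',p.round(4),round(e,4),'top@z',onz(b,t,z)[:2].round(4),'side@z',onz(a,s,z)[:2].round(4),np.ptp(qt,axis=0).round(1),r[1:])
# rivet & rack angle
_,qt,_=blob(B,(184,262,20,20),'o')
w=np.array([onz(b,u,.032)[:2] for u in qt],np.float32);print('rivet rect',cv2.minAreaRect(w*1000))
H=cv2.cvtColor(B,cv2.COLOR_BGR2HSV);k=cv2.inRange(H,(8,70,60),(22,190,255));k[:225]=0;k[325:]=0;k[:,:165]=0;k[:,225:]=0
c=max(cv2.findContours(k,0,1)[0],key=cv2.contourArea)[:,0];w=np.array([onz(b,u,.025)[:2] for u in c],np.float32);print('rack',cv2.minAreaRect(w*1000))
E
```

```text
rivet [280.9 178.5] [194.4 272.5] tri [0.541  0.2532 0.0255] 0.0016 top@z [0.5414 0.2524] side@z [0.5399 0.2493] [12.5 11.5] ((97.32666015625, 91.06924438476562), 4.289153099060059)
hole [318.3 255.8] [355.  239.7] tri [ 0.5983 -0.0798  0.0569] 0.0011 top@z [ 0.598  -0.0795] side@z [ 0.5971 -0.0835] [4.1 3.6] ((29.0, 33.0), 90.0)
c1 [279.7 226.4] [298.7 243.3] tri [0.5528 0.0284 0.07  ] 0.0752 top@z [0.5916 0.0343] side@z [0.5161 0.0196] [9.5 9.5] ((75.26007843017578, 74.31260681152344), 87.0643310546875)
c2 [308.9 220.1] [301.3 280.7] tri [0.5529 0.0282 0.0682] 0.0738 top@z [0.5161 0.0295] side@z [0.5905 0.0333] [9.5 9.9] ((76.71503448486328, 75.27281951904297), 86.8201675415039)
c3 [286.6 260.8] [358.6 276.2] tri [ 0.5233 -0.085   0.0554] 0.002 top@z [ 0.523  -0.0842] side@z [ 0.5215 -0.0943] [9.6 9.8] ((76.17908477783203, 75.979248046875), 87.70938873291016)
rivet rect ((540.9365844726562, 251.3492431640625), (24.75586700439453, 23.431325912475586), 85.37850952148438)
rack ((540.9736938476562, 249.41903686523438), (52.676448822021484, 171.3492889404297), 83.30126190185547)
```

```bash
cat >> h.py <<'E'
from scipy.spatial.transform import Rotation as Ro
def delta(X,yaw=None):
    o=arm.observe(); R=Ro.from_euler('xyz',o['ee_rot']); print('tcp',np.round(o['tcp_pos'],4),'rot',np.round(o['ee_rot'],4),'F',np.round(o['force'],2),'t',o['t'])
    print('d',R.inv().apply(np.array(X)-o['tcp_pos']).round(4))
    if yaw is not None: print('r',(R.inv()*Ro.from_euler('xyz',[np.pi,0,yaw])).as_rotvec()/np.radians(6))
E
python3 -c "
from h import *
delta([.5412,.2525,.12],np.radians(175))"
```

```text
tcp [0.2363 0.5784 0.2309] rot [-3.1409e+00  1.0000e-04  2.7538e+00] F [-0.04  0.44  0.41] t 0.2
d [-0.4055 -0.1863  0.1111]
r [-6.91928658e-03 -5.31356842e-04 -2.86966656e+00]
```

Request:
send_rows:
  steps:
    - {"dx":-0.4055,"dy":-0.1863,"dz":0.111,"rz":-2.87,"hand":0.045}
    - {"dx":-0.4055,"dy":-0.1863,"dz":0.111,"rz":-2.87,"hand":0.045}
    - {"dx":-0.4055,"dy":-0.1863,"dz":0.111,"rz":-2.87,"hand":0.045}
    - {"dx":-0.4055,"dy":-0.1863,"dz":0.111,"rz":-2.87,"hand":0.045}
    - {"dx":-0.4055,"dy":-0.1863,"dz":0.111,"rz":-2.87,"hand":0.045}
    - {"dx":-0.4055,"dy":-0.1863,"dz":0.111,"rz":-2.87,"hand":0.045}
    - {"dx":-0.4055,"dy":-0.1863,"dz":0.111,"rz":-2.87,"hand":0.045}
    - {"dx":-0.4055,"dy":-0.1863,"dz":0.111,"rz":-2.87,"hand":0.045}
    - {"dx":-0.4055,"dy":-0.1863,"dz":0.111,"rz":-2.87,"hand":0.045}
    - {"dx":-0.4055,"dy":-0.1863,"dz":0.111,"rz":-2.87,"hand":0.045}
    - {"dx":-0.4055,"dy":-0.1863,"dz":0.111,"rz":-2.87,"hand":0.045}
    - {"dx":-0.4055,"dy":-0.1863,"dz":0.111,"rz":-2.87,"hand":0.045}

```text
validation failed for argument at $.st...
```

```bash
python3 -c "
from h import *
delta([.5412,.2525,.06],np.radians(175))
a=snap('side');b=snap('top');print(arm.observe()['finger_gap'])
c=lambda i,x,y:cv2.resize(i[y:y+75,x:x+100],(400,300),interpolation=2)
cv2.imwrite('pics/m2.png',np.hstack([c(a['img'],230,130),c(b['img'],150,220)]))"
```

```text
tcp [0.2363 0.5784 0.2309] rot [-3.1409e+00  1.0000e-04  2.7538e+00] F [-0.04  0.44  0.41] t 0.2
d [-0.4055 -0.1863  0.1711]
r [-6.91928658e-03 -5.31356842e-04 -2.86966656e+00]
1.001807387076343
```

View pics/m2.png

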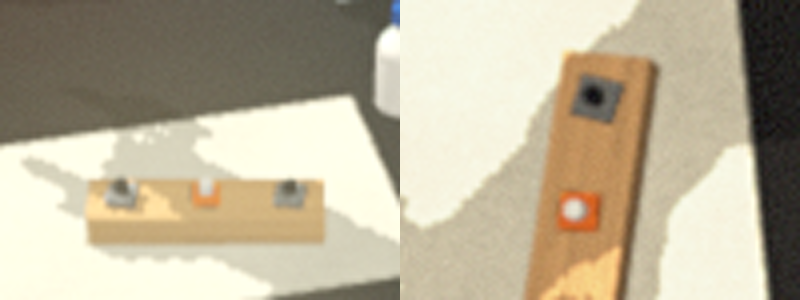

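The arm has not moved: the row list was refused on validation. The picture still shows the rivet in the middle of the rack. I'll resend with every field filled in and fewer rows.

Request:
send_rows:
  steps:
    - {"dx":-0.4055,"dy":-0.1863,"dz":0.111,"rx":0,"ry":0,"rz":-2.87,"hand":0.045}

```text
t: 0.4
tcp_pos: [0.2644, 0.5478, 0.2201]
ee_rot: [3.139, -0.002, 2.906]
force: [1.5, 0.3, -0.2]
finger_gap: 0.858
grasp_force: 0.0
```

```bash
python3 -c "
from h import *
delta([.5412,.2525,.12],np.radians(175))"
```

```text
tcp [0.2644 0.5478 0.2201] rot [ 3.1388e+00 -1.9000e-03  2.9059e+00] F [ 1.54  0.31 -0.16] t 0.4
d [-0.3383 -0.2227  0.0988]
r [ 0.02781048 -0.01648281 -1.41772298]
```

Request:
send_rows:
  steps:
    - {"dx":-0.338,"dy":-0.222,"dz":0.099,"rx":0,"ry":0,"rz":-1.42,"hand":0.045}
    - {"dx":-0.338,"dy":-0.222,"dz":0.099,"rx":0,"ry":0,"rz":-1.42,"hand":0.045}
    - {"dx":-0.338,"dy":-0.222,"dz":0.099,"rx":0,"ry":0,"rz":-1.42,"hand":0.045}
    - {"dx":-0.338,"dy":-0.222,"dz":0.099,"rx":0,"ry":0,"rz":-1.42,"hand":0.045}
    - {"dx":-0.338,"dy":-0.222,"dz":0.099,"rx":0,"ry":0,"rz":-1.42,"hand":0.045}
    - {"dx":-0.338,"dy":-0.222,"dz":0.099,"rx":0,"ry":0,"rz":-1.42,"hand":0.045}
    - {"dx":-0.338,"dy":-0.222,"dz":0.099,"rx":0,"ry":0,"rz":-1.42,"hand":0.045}
    - {"dx":-0.338,"dy":-0.222,"dz":0.099,"rx":0,"ry":0,"rz":-1.42,"hand":0.045}
    - {"dx":-0.338,"dy":-0.222,"dz":0.099,"rx":0,"ry":0,"rz":-1.42,"hand":0.045}
    - {"dx":-0.338,"dy":-0.222,"dz":0.099,"rx":0,"ry":0,"rz":-1.42,"hand":0.045}
    - {"dx":-0.338,"dy":-0.222,"dz":0.099,"rx":0,"ry":0,"rz":-1.42,"hand":0.045}

```text
t: 1.5
tcp_pos: [0.5437, 0.2479, 0.1204]
ee_rot: [3.142, -0.0, 3.049]
force: [-0.5, 0.6, 1.1]
finger_gap: 0.527
grasp_force: 0.0
```

```bash
python3 -c "
from h import *
delta([.5412,.2525,.06],np.radians(175))
a=snap('side');b=snap('top');print(arm.observe()['finger_gap'])
c=lambda i,x,y:cv2.resize(i[y:y+75,x:x+100],(400,300),interpolation=2)
cv2.imwrite('pics/m3.png',np.hstack([c(a['img'],230,130),c(b['img'],150,220)]))"
```

```text
tcp [0.5437 0.2479 0.1204] rot [ 3.1416e+00 -5.0000e-04  3.0487e+00] F [-0.45  0.59  1.06] t 1.5
d [0.0029 0.0044 0.0604]
r [ 0.00041088 -0.00445759 -0.05377709]
0.5302779780713315
```

View pics/m3.png

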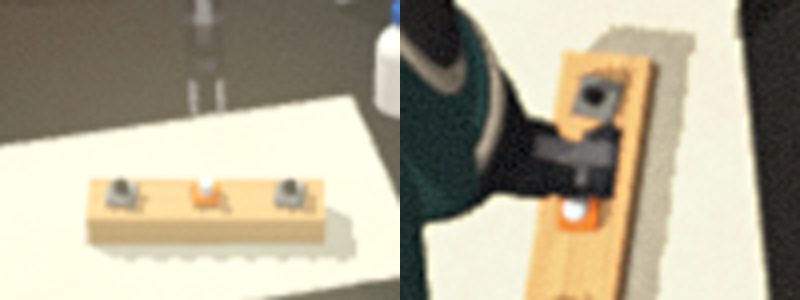

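The side view shows the finger (x≈207) right above the rivet (x≈206). In the top view the rivet sits just beside the hand. I'll correct by 3 to 4 mm and go lower.

Request:
send_rows:
  steps:
    - {"dx":0.0029,"dy":0.0044,"dz":0.03,"rx":0,"ry":0,"rz":-0.05,"hand":0.045}
    - {"dx":0.0029,"dy":0.0044,"dz":0.06,"rx":0,"ry":0,"rz":-0.05,"hand":0.045}
    - {"dx":0.0029,"dy":0.0044,"dz":0.075,"rx":0,"ry":0,"rz":-0.05,"hand":0.045}
    - {"dx":0.0029,"dy":0.0044,"dz":0.075,"rx":0,"ry":0,"rz":-0.05,"hand":0.045}
    - {"dx":0.0029,"dy":0.0044,"dz":0.075,"rx":0,"ry":0,"rz":-0.05,"hand":0.045}

```text
t: 2.1
tcp_pos: [0.5417, 0.2528, 0.0464]
ee_rot: [3.141, 0.001, 3.055]
force: [-0.4, -0.2, -0.2]
finger_gap: 0.521
grasp_force: 0.0
```

```bash
python3 -c "
from h import *
delta([.5412,.2525,.0275],np.radians(175))
a=snap('side');b=snap('top');print(arm.observe()['finger_gap'])
c=lambda i,x,y:cv2.resize(i[y:y+50,x:x+66],(400,300),interpolation=2)
cv2.imwrite('pics/m4.png',np.hstack([c(a['img'],248,150),c(b['img'],165,245)]))"
```

```text
tcp [0.5417 0.2528 0.0464] rot [3.1413e+00 6.0000e-04 3.0547e+00] F [-0.39 -0.17 -0.24] t 2.1
d [ 0.0005 -0.0004  0.0189]
r [0.00281247 0.00537205 0.00352523]
0.5298031997759218
```

View pics/m4.png

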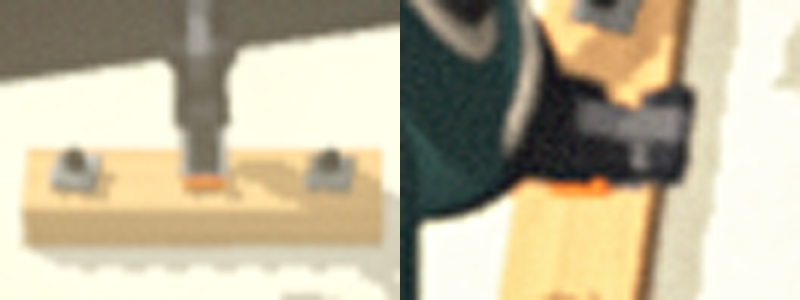

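In the side view the finger and the orange head are both centred at x≈204. I'll narrow the opening and descend around the head.

Request:
send_rows:
  steps:
    - {"dx":0.0005,"dy":-0.0004,"dz":0,"rx":0,"ry":0,"rz":0,"hand":0.033}
    - {"dx":0.0005,"dy":-0.0004,"dz":0.006,"rx":0,"ry":0,"rz":0,"hand":0.033}
    - {"dx":0.0005,"dy":-0.0004,"dz":0.012,"rx":0,"ry":0,"rz":0,"hand":0.033}
    - {"dx":0.0005,"dy":-0.0004,"dz":0.016,"rx":0,"ry":0,"rz":0,"hand":0.033}
    - {"dx":0.0005,"dy":-0.0004,"dz":0.019,"rx":0,"ry":0,"rz":0,"hand":0.033}
    - {"dx":0.0005,"dy":-0.0004,"dz":0.019,"rx":0,"ry":0,"rz":0,"hand":0.033}

```text
t: 2.8
tcp_pos: [0.5407, 0.2518, 0.0259]
ee_rot: [-3.141, -0.001, 3.054]
force: [-0.3, 0.7, -0.0]
finger_gap: 0.383
grasp_force: 0.0
```

Request:
send_rows:
  steps:
    - {"dx":0,"dy":0,"dz":0,"rx":0,"ry":0,"rz":0,"hand":0.01}
    - {"dx":0,"dy":0,"dz":0,"rx":0,"ry":0,"rz":0,"hand":0.01}
    - {"dx":0,"dy":0,"dz":0,"rx":0,"ry":0,"rz":0,"hand":0.01}
    - {"dx":0,"dy":0,"dz":0,"rx":0,"ry":0,"rz":0,"hand":0.01}
    - {"dx":0,"dy":0,"dz":0,"rx":0,"ry":0,"rz":0,"hand":0.01}

```text
t: 3.3
tcp_pos: [0.5411, 0.252, 0.0267]
ee_rot: [3.141, 0.0, 3.054]
force: [-0.6, -0.1, 3.2]
finger_gap: 0.204
grasp_force: 59.1
```

Request:
send_rows:
  steps:
    - {"dx":0,"dy":0,"dz":-0.01,"rx":0,"ry":0,"rz":0,"hand":0.01}
    - {"dx":0,"dy":0,"dz":-0.03,"rx":0,"ry":0,"rz":0,"hand":0.01}
    - {"dx":0,"dy":0,"dz":-0.06,"rx":0,"ry":0,"rz":0,"hand":0.01}
    - {"dx":0,"dy":0,"dz":-0.08,"rx":0,"ry":0,"rz":0,"hand":0.01}
    - {"dx":0,"dy":0,"dz":-0.08,"rx":0,"ry":0,"rz":0,"hand":0.01}

```text
t: 3.8
tcp_pos: [0.5423, 0.2526, 0.1099]
ee_rot: [3.139, 0.004, 3.054]
force: [-0.4, 0.3, -0.8]
finger_gap: 0.208
grasp_force: 58.7
```

```bash
python3 -c "
from h import *
delta([.596,-.0795,.125],np.radians(175))
o=arm.observe();print(o['finger_gap'],o['grasp_force'])
a=snap('side');b=snap('top')
p=proj(a,o['tcp_pos']);q=proj(b,o['tcp_pos']);print(p,q)
c=lambda i,p:cv2.resize(i[int(p[1])-25:int(p[1])+25,int(p[0])-33:int(p[0])+33],(400,300),interpolation=2)
cv2.imwrite('pics/m5.png',np.hstack([c(a['img'],p),c(b['img'],q)]))"
```

```text
tcp [0.5423 0.2526 0.1099] rot [3.1391 0.0039 3.0542] F [-0.39  0.29 -0.77] t 3.8
d [-0.0826 -0.3261 -0.0156]
r [ 0.02344071  0.03676678 -0.00158748]
0.20750248751461087 58.678885102272034
[280.8850183  154.51531878] [182.11656408 266.3664149 ]
```

View pics/m5.png

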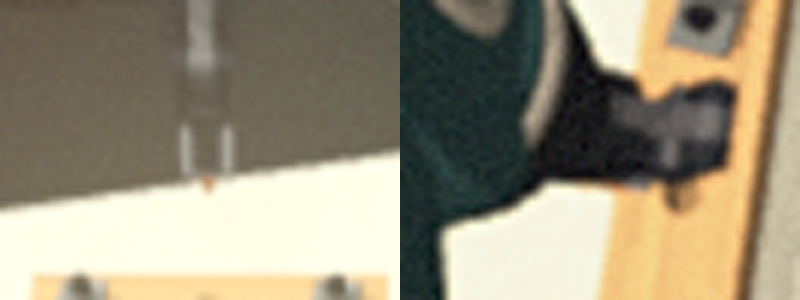

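The grip holds: in the side view the orange shank (x≈208) hangs centred below the finger (x≈207). Now I'll carry it over the hole.

Request:
send_rows:
  steps:
    - {"dx":-0.0848,"dy":-0.3259,"dz":0,"rx":0,"ry":0,"rz":0,"hand":0.01}
    - {"dx":-0.0848,"dy":-0.3259,"dz":0,"rx":0,"ry":0,"rz":0,"hand":0.01}
    - {"dx":-0.0848,"dy":-0.3259,"dz":0,"rx":0,"ry":0,"rz":0,"hand":0.01}
    - {"dx":-0.0848,"dy":-0.3259,"dz":0,"rx":0,"ry":0,"rz":0,"hand":0.01}
    - {"dx":-0.0848,"dy":-0.3259,"dz":0,"rx":0,"ry":0,"rz":0,"hand":0.01}
    - {"dx":-0.0848,"dy":-0.3259,"dz":0,"rx":0,"ry":0,"rz":0,"hand":0.01}
    - {"dx":-0.0848,"dy":-0.3259,"dz":0,"rx":0,"ry":0,"rz":0,"hand":0.01}
    - {"dx":-0.0848,"dy":-0.3259,"dz":0,"rx":0,"ry":0,"rz":0,"hand":0.01}
    - {"dx":-0.0848,"dy":-0.3259,"dz":0,"rx":0,"ry":0,"rz":0,"hand":0.01}
    - {"dx":-0.0848,"dy":-0.3259,"dz":0,"rx":0,"ry":0,"rz":0,"hand":0.01}

```text
t: 4.9
tcp_pos: [0.5966, -0.0789, 0.1059]
ee_rot: [3.141, -0.001, 3.055]
force: [-0.8, 0.3, -0.6]
finger_gap: 0.208
grasp_force: 58.8
```

```bash
python3 -c "
from h import *
delta([.5982,-.0795,.085],np.radians(175))
o=arm.observe()
a=snap('side');b=snap('top')
p=proj(a,o['tcp_pos']);q=proj(b,o['tcp_pos']);print(p,q)
for d in (0,-.0017,-.0177): print(d,proj(a,o['tcp_pos']+np.array([0,0,d])),proj(b,o['tcp_pos']+np.array([0,0,d])))
c=lambda i,p:cv2.resize(i[int(p[1])-25:int(p[1])+25,int(p[0])-33:int(p[0])+33],(400,300),interpolation=2)
cv2.imwrite('pics/m6.png',np.hstack([c(a['img'],p),c(b['img'],q)]))"
```

```text
tcp [ 0.5966 -0.0789  0.1059] rot [ 3.1412e+00 -1.2000e-03  3.0555e+00] F [-0.77  0.29 -0.64] t 4.9
d [-0.0017 -0.0005  0.0209]
r [ 0.00413208 -0.0115933   0.01092675]
[318.28976516 241.27146398] [356.00259909 235.77853739]
0 [318.28976516 241.27146398] [356.00259909 235.77853739]
-0.0017 [318.26842656 241.78082719] [355.95187369 235.9628324 ]
-0.0177 [318.06987706 246.52030262] [355.48350476 237.66450563]
```

View pics/m6.png

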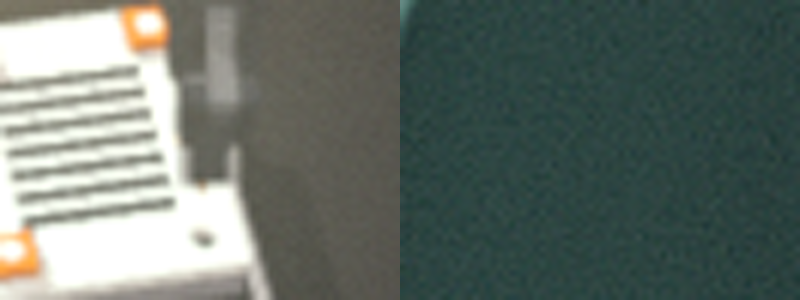

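Side view: the shank tip shows at x≈203, just under the finger, and the hole is at about (203,236), so they line up to within a millimetre or so. I'll lower it to just above the cover and look again.

Request:
send_rows:
  steps:
    - {"dx":-0.0008,"dy":0.0008,"dz":0.01,"rx":0,"ry":0,"rz":0,"hand":0.01}
    - {"dx":-0.0008,"dy":0.0008,"dz":0.018,"rx":0,"ry":0,"rz":0,"hand":0.01}
    - {"dx":-0.0008,"dy":0.0008,"dz":0.022,"rx":0,"ry":0,"rz":0,"hand":0.01}
    - {"dx":-0.0008,"dy":0.0008,"dz":0.022,"rx":0,"ry":0,"rz":0,"hand":0.01}

```text
t: 5.4
tcp_pos: [0.5973, -0.0792, 0.0835]
ee_rot: [-3.141, -0.002, 3.054]
force: [-0.4, 0.1, -0.0]
finger_gap: 0.206
grasp_force: 58.8
```

```bash
python3 -c "
from h import *
delta([.5975,-.08,.085],np.radians(175))
o=arm.observe()
a=snap('side');g=a['img']
for d in (0,-.0017,-.0177): print(d,proj(a,o['tcp_pos']+np.array([0,0,d])))
h=cv2.cvtColor(g,cv2.COLOR_BGR2HSV)[244:258,310:328]
print(h[:,:,1]);
cv2.imwrite('pics/m7.png',cv2.resize(g[230:270,300:340],(600,600),interpolation=2))"
```

```text
tcp [ 0.5973 -0.0792  0.0835] rot [-3.1415e+00 -1.5000e-03  3.0545e+00] F [-0.38  0.06 -0.  ] t 5.4
d [-0.0003 -0.0008 -0.0015]
r [-0.00113436 -0.0144667   0.00153155]
0 [318.34346947 247.93652352]
-0.0017 [318.3223757  248.43139456]
-0.0177 [318.12607263 253.03676991]
[[12 12 12 13 16 19 27 27 27 22 24 19 22 22 30 29 34 29]
 [17 17 15 14 17 23 22 27 22 22 21 24 16 25 26 24 29 26]
 [18 18 17 13 20 36 29 22 21 23 23 19 26 18 24 24 23 34]
 [14 13 13 12 28 46 28 18 26 21 21 22 17 17 25 27 23 39]
 [12 13 13 12 23 30 21 20 24 21 27 21 17 17 19 24 26 31]
 [15 16 21 19 16 16 18 23 24 23 29 26 16 17 22 22 29 23]
 [22 19 18 16 14 17 19 24 18 27 29 21 14 16 17 19 33 35]
 [15 13 14 13 14 14 20 21 20 19 22 12 18 14 14 18 29 35]
 [ 0  0  0  0 14 14 18 25 37 31 24 20 17 14 12 16 28 33]
 [ 0  0  0  0 11 13 15 39 76 36 14 14 12 11 11 14 24 27]
 [ 0  0  0  0  0  4 14 31 53 30 12  6  0  0  7 13 19 28]
 [ 0  0  0  0  0  0 14 22 28 24 11  4  0  5 12 12 19 28]
 [ 0  0  0  0  0  0 13 15 18 19 16 13 13 15 19 18 17 21]
 [ 0  0  0  0  0  0  0 12 14 15 15 16 20 21 20 20 18 21]]
```

View pics/m7.png

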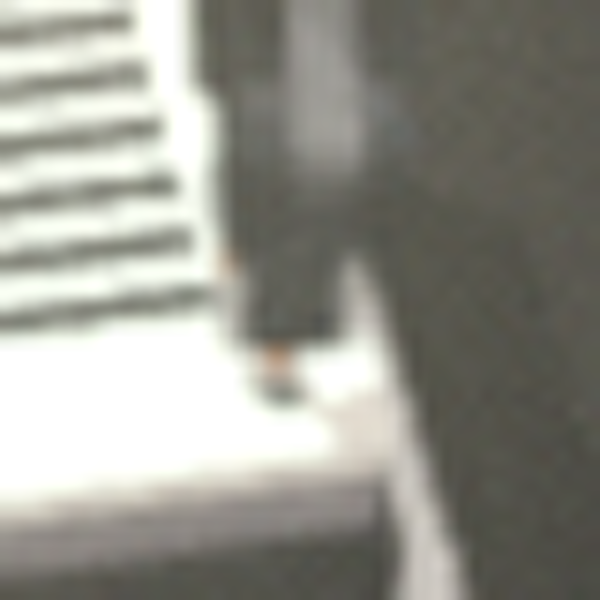

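The shank tip is at about (318.0,253.3) px, just above the hole (dark part at about (318.2,255.4)), so it needs about 0.6 mm more in +x. The cover's own rivets say the same: hole at (0.598,-0.0795). Now lowering it in while watching the force.

Request:
send_rows:
  steps:
    - {"dx":-0.0008,"dy":0.0002,"dz":0.002,"rx":0,"ry":0,"rz":0,"hand":0.01}
    - {"dx":-0.0008,"dy":0.0002,"dz":0.005,"rx":0,"ry":0,"rz":0,"hand":0.01}
    - {"dx":-0.0008,"dy":0.0002,"dz":0.008,"rx":0,"ry":0,"rz":0,"hand":0.01}
    - {"dx":-0.0008,"dy":0.0002,"dz":0.01,"rx":0,"ry":0,"rz":0,"hand":0.01}
    - {"dx":-0.0008,"dy":0.0002,"dz":0.012,"rx":0,"ry":0,"rz":0,"hand":0.01}
    - {"dx":-0.0008,"dy":0.0002,"dz":0.012,"rx":0,"ry":0,"rz":0,"hand":0.01}

```text
t: 6.05
tcp_pos: [0.5985, -0.0792, 0.0722]
ee_rot: [-3.141, -0.0, 3.054]
force: [0.5, -0.3, 0.6]
finger_gap: 0.202
grasp_force: 58.8
```

Request:
send_rows:
  steps:
    - {"dx":0,"dy":0,"dz":0.002,"rx":0,"ry":0,"rz":0,"hand":0.01}
    - {"dx":0,"dy":0,"dz":0.004,"rx":0,"ry":0,"rz":0,"hand":0.01}
    - {"dx":0,"dy":0,"dz":0.005,"rx":0,"ry":0,"rz":0,"hand":0.01}
    - {"dx":0,"dy":0,"dz":0.005,"rx":0,"ry":0,"rz":0,"hand":0.01}

```text
t: 6.45
tcp_pos: [0.5985, -0.0793, 0.0673]
ee_rot: [-3.141, -0.0, 3.054]
force: [0.2, 0.5, -0.1]
finger_gap: 0.206
grasp_force: 58.8
```

Request:
send_rows:
  steps:
    - {"dx":0,"dy":0,"dz":0.002,"rx":0,"ry":0,"rz":0,"hand":0.01}
    - {"dx":0,"dy":0,"dz":0.004,"rx":0,"ry":0,"rz":0,"hand":0.01}
    - {"dx":0,"dy":0,"dz":0.004,"rx":0,"ry":0,"rz":0,"hand":0.01}
    - {"dx":0,"dy":0,"dz":0.004,"rx":0,"ry":0,"rz":0,"hand":0.01}

```text
t: 6.85
tcp_pos: [0.5986, -0.0792, 0.0635]
ee_rot: [-3.142, -0.0, 3.054]
force: [-0.3, 0.1, -0.5]
finger_gap: 0.204
grasp_force: 58.8
```

No contact force yet, and the head is about 1 mm above the cover. Releasing so it drops home, then backing off.

Request:
send_rows:
  steps:
    - {"dx":0,"dy":0,"dz":0,"rx":0,"ry":0,"rz":0,"hand":0.04}
    - {"dx":0,"dy":0,"dz":0,"rx":0,"ry":0,"rz":0,"hand":0.04}
    - {"dx":0,"dy":0,"dz":0,"rx":0,"ry":0,"rz":0,"hand":0.04}
    - {"dx":0,"dy":0,"dz":0,"rx":0,"ry":0,"rz":0,"hand":0.04}
    - {"dx":0,"dy":0,"dz":-0.02,"rx":0,"ry":0,"rz":0,"hand":0.04}
    - {"dx":0,"dy":0,"dz":-0.05,"rx":0,"ry":0,"rz":0,"hand":0.04}
    - {"dx":0,"dy":0,"dz":-0.06,"rx":0,"ry":0,"rz":0,"hand":0.0}
    - {"dx":0,"dy":0,"dz":-0.06,"rx":0,"ry":0,"rz":0,"hand":0.0}
    - {"dx":0,"dy":0,"dz":-0.06,"rx":0,"ry":0,"rz":0,"hand":0.0}
    - {"dx":0,"dy":0,"dz":-0.06,"rx":0,"ry":0,"rz":0,"hand":0.0}

```text
t: 7.85
tcp_pos: [0.5981, -0.0791, 0.1224]
ee_rot: [-3.141, -0.002, 3.054]
force: [0.0, -0.5, -1.2]
finger_gap: 0.001
grasp_force: 0.0
```

```bash
python3 -c "
from m import *
delta([.5985,-.0793,.080],np.radians(175))
a=snap('side');g=a['img']
s,q,r=blob(g,(308,244,22,18),'o');print(s,np.ptp(q,axis=0),onz(a,s,.0645),proj(a,[.5985,-.0794,.0645]),arm.observe()['finger_gap'])
cv2.imwrite('pics/m8.png',cv2.resize(g[210:270,265:345],(800,600),interpolation=2))"
```

```text
tcp [ 0.5981 -0.0791  0.1224] rot [-3.1415e+00 -1.6000e-03  3.0543e+00] F [ 0.03 -0.51 -1.15] t 7.85
d [-0.0005 -0.0001  0.0424]
r [-0.00103097 -0.01521971 -0.00010408]
[319.47701835 255.02388341] [7.    5.625] [ 0.59974891 -0.08457707  0.0645    ] [318.62356305 253.43828596] -0.002785634538317009
```

View pics/m8.png

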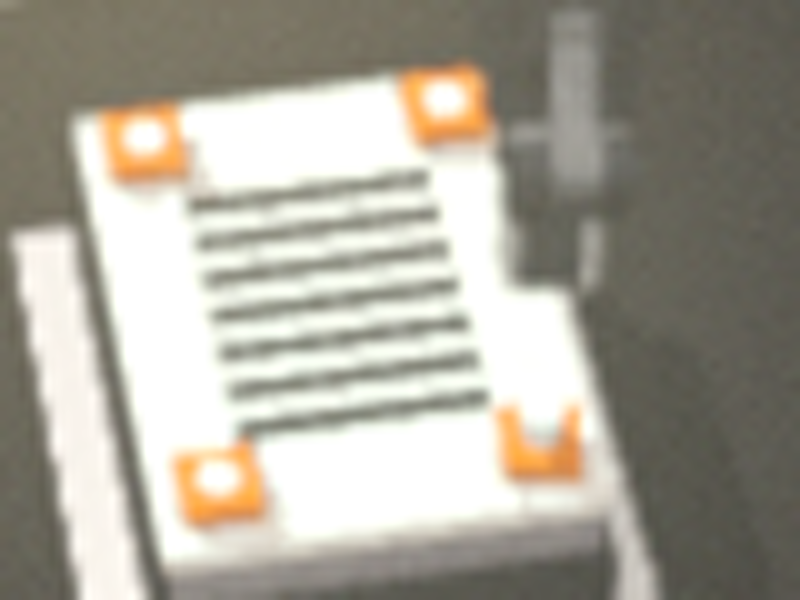

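The rivet is seated: its head is centred at about (540,443) in the crop, level with its neighbours, with the pin standing. Fingers are shut above it. Descending to the pin.

Request:
send_rows:
  steps:
    - {"dx":-0.0004,"dy":0,"dz":0.02,"rx":0,"ry":0,"rz":0,"hand":0}
    - {"dx":-0.0004,"dy":0,"dz":0.035,"rx":0,"ry":0,"rz":0,"hand":0}
    - {"dx":-0.0004,"dy":0,"dz":0.042,"rx":0,"ry":0,"rz":0,"hand":0}
    - {"dx":-0.0004,"dy":0,"dz":0.044,"rx":0,"ry":0,"rz":0,"hand":0}
    - {"dx":-0.0004,"dy":0,"dz":0.044,"rx":0,"ry":0,"rz":0,"hand":0}

```text
t: 8.4
tcp_pos: [0.599, -0.0793, 0.0794]
ee_rot: [-3.141, -0.0, 3.054]
force: [0.1, 0.4, 1.1]
finger_gap: -0.003
grasp_force: 0.0
```

Request:
send_rows:
  steps:
    - {"dx":0,"dy":0,"dz":0.001,"rx":0,"ry":0,"rz":0,"hand":0}
    - {"dx":0,"dy":0,"dz":0.002,"rx":0,"ry":0,"rz":0,"hand":0}
    - {"dx":0,"dy":0,"dz":0.003,"rx":0,"ry":0,"rz":0,"hand":0}
    - {"dx":0,"dy":0,"dz":0.004,"rx":0,"ry":0,"rz":0,"hand":0}
    - {"dx":0,"dy":0,"dz":0.004,"rx":0,"ry":0,"rz":0,"hand":0}

```text
t: 8.9
tcp_pos: [0.5992, -0.0793, 0.0756]
ee_rot: [-3.141, 0.0, 3.054]
force: [1.2, -0.1, 0.5]
finger_gap: 0.0
grasp_force: 0.7
```

Request:
send_rows:
  steps:
    - {"dx":0,"dy":0,"dz":0.001,"rx":0,"ry":0,"rz":0,"hand":0}
    - {"dx":0,"dy":0,"dz":0.002,"rx":0,"ry":0,"rz":0,"hand":0}
    - {"dx":0,"dy":0,"dz":0.003,"rx":0,"ry":0,"rz":0,"hand":0}
    - {"dx":0,"dy":0,"dz":0.003,"rx":0,"ry":0,"rz":0,"hand":0}
    - {"dx":0,"dy":0,"dz":0.003,"rx":0,"ry":0,"rz":0,"hand":0}

```text
t: 9.4
tcp_pos: [0.5992, -0.0793, 0.0727]
ee_rot: [-3.141, 0.0, 3.054]
force: [0.8, -0.2, 4.2]
finger_gap: 0.002
grasp_force: 1.9
```

Request:
send_rows:
  steps:
    - {"dx":0,"dy":0,"dz":0.001,"rx":0,"ry":0,"rz":0,"hand":0}
    - {"dx":0,"dy":0,"dz":0.002,"rx":0,"ry":0,"rz":0,"hand":0}
    - {"dx":0,"dy":0,"dz":0.002,"rx":0,"ry":0,"rz":0,"hand":0}
    - {"dx":0,"dy":0,"dz":0.002,"rx":0,"ry":0,"rz":0,"hand":0}

```text
t: 9.8
tcp_pos: [0.5994, -0.0794, 0.0711]
ee_rot: [-3.141, 0.001, 3.054]
force: [-1.2, -0.6, 11.9]
finger_gap: 0.003
grasp_force: 5.8
```

Contact, and the foam has reached its firm part (11.9 N). I'll go on in 1 mm steps.

Request:
send_rows:
  steps:
    - {"dx":0,"dy":0,"dz":0.0005,"rx":0,"ry":0,"rz":0,"hand":0}
    - {"dx":0,"dy":0,"dz":0.001,"rx":0,"ry":0,"rz":0,"hand":0}
    - {"dx":0,"dy":0,"dz":0.001,"rx":0,"ry":0,"rz":0,"hand":0}

```text
t: 10.1
tcp_pos: [0.5996, -0.0794, 0.0703]
ee_rot: [-3.142, 0.001, 3.054]
force: [-1.5, -0.5, 15.1]
finger_gap: 0.006
grasp_force: 7.3
```

Request:
send_rows:
  steps:
    - {"dx":0,"dy":0,"dz":0.0005,"rx":0,"ry":0,"rz":0,"hand":0}
    - {"dx":0,"dy":0,"dz":0.001,"rx":0,"ry":0,"rz":0,"hand":0}
    - {"dx":0,"dy":0,"dz":0.001,"rx":0,"ry":0,"rz":0,"hand":0}

```text
t: 10.4
tcp_pos: [0.5996, -0.0794, 0.0693]
ee_rot: [-3.142, 0.001, 3.054]
force: [-2.1, 0.5, 14.7]
finger_gap: 0.003
grasp_force: 7.4
```

The pin is sliding at 15 N. It should be home near z ≈ 0.0627.

Request:
send_rows:
  steps:
    - {"dx":0,"dy":0,"dz":0.001,"rx":0,"ry":0,"rz":0,"hand":0}
    - {"dx":0,"dy":0,"dz":0.002,"rx":0,"ry":0,"rz":0,"hand":0}
    - {"dx":0,"dy":0,"dz":0.003,"rx":0,"ry":0,"rz":0,"hand":0}
    - {"dx":0,"dy":0,"dz":0.004,"rx":0,"ry":0,"rz":0,"hand":0}
    - {"dx":0,"dy":0,"dz":0.004,"rx":0,"ry":0,"rz":0,"hand":0}

```text
t: 10.9
tcp_pos: [0.5995, -0.0794, 0.0652]
ee_rot: [-3.142, 0.001, 3.054]
force: [-1.9, -0.4, 15.2]
finger_gap: -0.0
grasp_force: 7.3
```

Request:
send_rows:
  steps:
    - {"dx":0,"dy":0,"dz":0.0005,"rx":0,"ry":0,"rz":0,"hand":0}
    - {"dx":0,"dy":0,"dz":0.001,"rx":0,"ry":0,"rz":0,"hand":0}
    - {"dx":0,"dy":0,"dz":0.001,"rx":0,"ry":0,"rz":0,"hand":0}

```text
t: 11.2
tcp_pos: [0.5995, -0.0794, 0.0643]
ee_rot: [-3.142, 0.001, 3.054]
force: [-2.9, 0.3, 14.8]
finger_gap: 0.002
grasp_force: 7.4
```

Request:
send_rows:
  steps:
    - {"dx":0,"dy":0,"dz":0.0005,"rx":0,"ry":0,"rz":0,"hand":0}
    - {"dx":0,"dy":0,"dz":0.001,"rx":0,"ry":0,"rz":0,"hand":0}
    - {"dx":0,"dy":0,"dz":0.001,"rx":0,"ry":0,"rz":0,"hand":0}

```text
t: 11.5
tcp_pos: [0.5995, -0.0793, 0.0633]
ee_rot: [-3.142, 0.001, 3.054]
force: [-1.6, -0.3, 15.0]
finger_gap: 0.001
grasp_force: 7.6
```

Request:
send_rows:
  steps:
    - {"dx":0,"dy":0,"dz":0.0005,"rx":0,"ry":0,"rz":0,"hand":0}
    - {"dx":0,"dy":0,"dz":0.0005,"rx":0,"ry":0,"rz":0,"hand":0}
    - {"dx":0,"dy":0,"dz":0.0005,"rx":0,"ry":0,"rz":0,"hand":0}

```text
t: 11.8
tcp_pos: [0.5995, -0.0793, 0.0628]
ee_rot: [3.142, 0.001, 3.054]
force: [-1.8, -0.3, 14.9]
finger_gap: -0.001
grasp_force: 7.5
```

Request:
send_rows:
  steps:
    - {"dx":0,"dy":0,"dz":0.0005,"rx":0,"ry":0,"rz":0,"hand":0}
    - {"dx":0,"dy":0,"dz":0.0007,"rx":0,"ry":0,"rz":0,"hand":0}
    - {"dx":0,"dy":0,"dz":0.0007,"rx":0,"ry":0,"rz":0,"hand":0}

```text
t: 12.1
tcp_pos: [0.5995, -0.0794, 0.0622]
ee_rot: [3.142, 0.001, 3.054]
force: [-2.1, 0.4, 16.0]
finger_gap: -0.002
grasp_force: 8.2
```

Request:
send_rows:
  steps:
    - {"dx":0,"dy":0,"dz":0.0005,"rx":0,"ry":0,"rz":0,"hand":0}
    - {"dx":0,"dy":0,"dz":0.0005,"rx":0,"ry":0,"rz":0,"hand":0}
    - {"dx":0,"dy":0,"dz":0.0005,"rx":0,"ry":0,"rz":0,"hand":0}
    - {"dx":0,"dy":0,"dz":0.0005,"rx":0,"ry":0,"rz":0,"hand":0}

```text
t: 12.5
tcp_pos: [0.5996, -0.0793, 0.0618]
ee_rot: [3.142, 0.001, 3.054]
force: [-3.1, 1.5, 17.5]
finger_gap: -0.001
grasp_force: 9.0
```

Request:
send_rows:
  steps:
    - {"dx":0,"dy":0,"dz":0.0006,"rx":0,"ry":0,"rz":0,"hand":0}
    - {"dx":0,"dy":0,"dz":0.0006,"rx":0,"ry":0,"rz":0,"hand":0}
    - {"dx":0,"dy":0,"dz":0.0006,"rx":0,"ry":0,"rz":0,"hand":0}
    - {"dx":0,"dy":0,"dz":0.0006,"rx":0,"ry":0,"rz":0,"hand":0}

```text
t: 12.9
tcp_pos: [0.5996, -0.0793, 0.0613]
ee_rot: [3.142, 0.001, 3.054]
force: [-3.3, 0.1, 20.1]
finger_gap: 0.002
grasp_force: 10.1
```

The force now climbs past 20 N with the full 8 mm travelled, so the pin is home. Retreating to look.

Request:
send_rows:
  steps:
    - {"dx":0,"dy":0,"dz":-0.003,"rx":0,"ry":0,"rz":0,"hand":0}
    - {"dx":0,"dy":0,"dz":-0.008,"rx":0,"ry":0,"rz":0,"hand":0}
    - {"dx":0,"dy":0,"dz":-0.02,"rx":0,"ry":0,"rz":0,"hand":0}
    - {"dx":0,"dy":0,"dz":-0.05,"rx":0,"ry":0,"rz":0,"hand":0}
    - {"dx":0,"dy":0,"dz":-0.09,"rx":0,"ry":0,"rz":0,"hand":0}
    - {"dx":0,"dy":0,"dz":-0.1,"rx":0,"ry":0,"rz":0,"hand":0}
    - {"dx":0,"dy":0,"dz":-0.1,"rx":0,"ry":0,"rz":0,"hand":0}

```text
t: 13.6
tcp_pos: [0.5998, -0.0793, 0.1623]
ee_rot: [3.142, 0.003, 3.054]
force: [0.2, -0.1, -0.5]
finger_gap: 0.0
grasp_force: 0.0
```

```bash
python3 -c "
from h import *
a=snap('side');g=a['img']
cv2.imwrite('pics/m9.png',cv2.resize(g[210:270,265:345],(800,600),interpolation=2))"
```

```text
(no output)
```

View pics/m9.png

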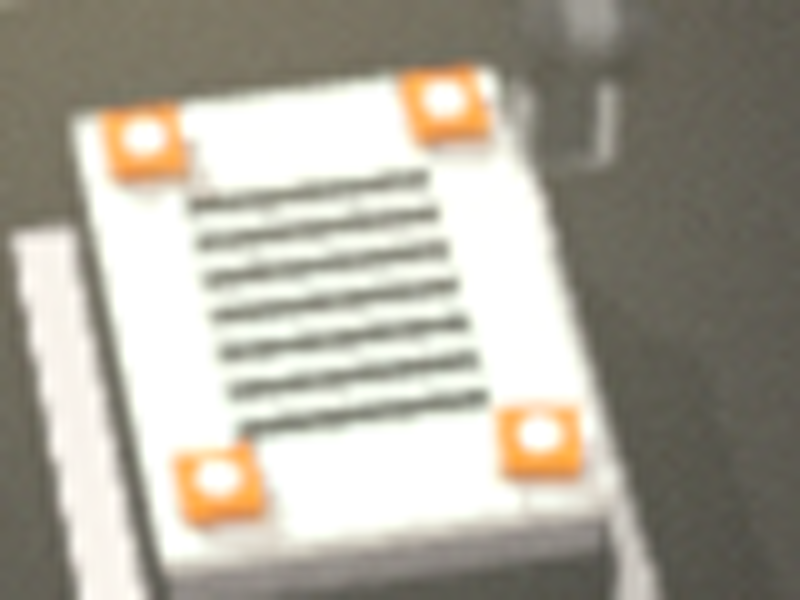

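The rivet at about (540,440) now looks the same as the three set ones, with its pin flush, and the hand is clear.

```bash
python3 -c "
from h import *
print(arm.job_done())"
```

```text
the job is handed in; nothing more can be done
None
```

The orange rivet is seated in the empty corner hole with its pin pushed flush (highest force read was about 20 N), the gripper is clear, and the job is handed in; no verdict was returned.

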